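# Index the bench carousel to the tip-cleaner tin

## Task

Bring the small round tan tin on the ratchet carousel to the pointer on the carousel's base. Do it with the carousel's sprung lever only: push its upright paddle all the way over to the stop and let it spring right back, one bay a stroke, as often as it takes, and stop when the tin stands at the pointer. Do not touch the turntable or the tin, and keep the tin, the black capacitor and the white relay standing on the turntable.

Things in the scene. Friction and masses are not known exactly. Their poses are not given: they have to be found in the camera images.
- carousel: grey turntable, 8 bays (45 deg each) between low ribs, saw teeth round its rim (radius 90 mm), on a fixed base plate 200x224 mm. Origin: on the vertical turning axis at desk height, z up. Bay floor 26 mm, hub top 44 mm above it. Turns only counter-clockwise from above: each full lever stroke turns it one bay and it stays there. At the start a bay is at the pointer within 2 deg
- lever (a joint): sprung lever, rad: 0 at rest, 0.908 at its far stop; turns counter-clockwise from above about the turntable's axis; a spring returns it to 0 when let go. A stroke takes the next tooth only if it goes past about 0.8 and comes back below 0.1: go to the stop. Needs 1 to 5 N at the paddle
- paddle (a point): upright black blade on the lever, outside the turntable on the robot's side: 36 mm wide radially, its middle 136 mm from the axis, 10 mm thick along the stroke, free from 35 to 90 mm above the desk. This point: mid width and thickness, 70 mm above the desk; moves with the lever. Push its clockwise face (at rest the face on the robot's left) at 60 to 85 mm height, towards the robot's right
- pickup (a point): fixed point on the bay floor (26 mm above the desk), 54 mm from the axis, right before the dark steel pointer that stands on the base at the robot's left side of the carousel: the middle of the bay that is at the pointer
- tip_tin: small round tan tin, 25 mm diameter, 24 mm high, standing in one of the bays; 2, 3 or 4 bays clockwise of the pointer at the start. Origin: centre of its underside, z up. Not to be touched: it rides on the turntable
- capacitor: black round electrolytic capacitor, an upright can 22 mm in diameter and 34 mm high with a bright top, standing in another bay. Origin: centre of its underside, z up
- relay: white plastic relay, a rectangular block 27 x 19 x 16 mm, standing in another bay. Origin: centre of its underside, z up
Things that resemble listed ones, but are neither listed nor needed, are in the scene too. Leave any green or turquoise look-alike of the relay alone.

How it is judged (in metres and radians):
On the way, in this order (a step that is already met when the one before it is completed fails the run):
1. the lever is pushed over to its stop (value of joint lever above 0.8 rad).
2. the lever springs back (value of joint lever below 0.12 rad).
3. the lever is pushed over to its stop again (value of joint lever above 0.8 rad).
At the end, for the whole second after the job is handed in: the tin stands upright (within 10 degrees) on the floor of the bay at the pointer, its middle within 18 mm of the pick-up point; capacitor and relay still stand on the turntable (within 17 degrees of upright); the lever has sprung back (below 0.12 rad) and the turntable is still (horizontal distance between tip_tin and pickup below 0.018 m and z of tip_tin in the frame of carousel below 0.031 m and angle between tip_tin's own z axis and vertical below 0.17 rad and angle between each of capacitor, relay's own z axis and vertical below 0.3 rad and z of each of capacitor, relay in the frame of carousel above 0.02 m and value of joint lever below 0.12 rad and angular speed of carousel below 0.1 rad/s); the robot touches nothing.
It fails at once if the robot touches the turntable (contact force between any of the fingers, the arm and carousel above 1 N).
It fails at once if the robot touches the tin (contact force between any of the fingers, the arm and tip_tin above 0.5 N).
It also fails if it takes over 48 s, if anything falls off the work surface, if the arm or the gripper's body presses on something with over 40 N, if the wrist force passes 120 N, or if a joint passes its speed limit or range.

## Robot

A 6-joint arm with a two-finger parallel gripper is mounted at the origin on a cart in front of the work surface, level with it; the furniture and walls round the work are solid. World frame = base frame: x ahead of the robot, y to its left, z up, the work surface at z = 0. Lengths are in mm, angles in rad, forces in N, time in s.
With the tool pointing down it reaches from about 400 to 925 mm from the base axis. Payload 12.5 kg.
Tool frame: the origin (TCP) lies on the front face of the gripper's body, between the roots of the fingers; the fingertips stand 78 mm ahead of it and the grasp point (between the pads) lies 59 mm ahead of it (env.nose_length is the distance from the TCP to the fingertips, in mm); z points along the fingers, y is the line along which they close (so a half turn about z gives the same grasp; the last joint's range is limited). The gripper opens to 95 mm and grips with 3 to 60 N. Pads are 20 mm wide; open, the fingers measure 119 mm over their backs; the gripper's body (75 mm by 180 mm) begins 59 mm behind the grasp point.
Start: joints at [-1.282, 0.491, 1.559, -0, 1.092, -0.106], TCP at [240.412, -576.923, 292.261] pointing down, gripper open.
Joint ranges: [-3.1, 3.1], [-0.84, 2.19], [0.05, 2.79], [-1.13, 4.28], [0.06, 2.93], [-2.69, 2.69]. Speed limits (rad/s): [2.22, 2.22, 2.79, 3.14, 3.14, 3.14].

## Interface

Orientations are given as [roll, pitch, yaw] about the fixed x, y, z axes, in that order (R = Rz(yaw) Ry(pitch) Rx(roll)).
In Python, from cell import env gives the robot as it stands.
- The arm moves only by the tool jog_arm, never from a script. Its argument "motion" is a list of rows, each a list of 7 numbers: the turn, a rotation vector about the tool's x, y, z in degrees, then the shift along the tool's x, y, z in mm, then the finger opening in mm, from 0 to 95.1. In form: [[wx, wy, wz, x, y, z, hand], ...]. A call has 1 to 10 rows; each row shifts and turns the commanded pose from where the row before left it, along the tool's axes as they then stand; what a row does not reach is not made up. A row lasts 1/8 s, in which the tool goes at most 62.5 mm and 10.7 degrees, less where a joint would pass 70% of its speed; a pose out of reach is approached as far as the arm can. A call is refused whole if a number of a shift passes 62.5 or a number of a turn 10.7, either way. A call with a gripper value outside its range is refused whole. The fingers move at their own pace and stop on an object; the grip force is fixed at half the most. Time passes only in rows, so rows that do not move let the fingers close. It gives the time, the measured TCP pose, the force, the opening and the grip force at its end, in the units of the state.
- env.state(): the state, without advancing time (a new reading comes with each control period).
- env.read_camera(name): name is "scene" or "top"; returns a dict with "color" (384x512x3 uint8, red, green, blue), "z_map" (384x512 float32, mm along the optical axis (not along the pixel's ray), 0 where there is no reading), "camera_matrix" (3x3 intrinsics, pixels), "world_to_cam" (4x4, takes a point from world to camera coordinates). Camera axes: x right, y up, looking along -z (the intrinsics and any distortion apply to the point x, -y, -z); pixel columns grow to the right and rows downward; lengths in mm; the calibration is good to about 2 mm. A picture is of the moment at which its call begins.
- env.job_done(): hands the job in; it is judged then, once.
Trained networks look in the newest picture that a camera, given by its name, has taken for a name from the list of things; names that differ only in an ending like _2 or _b are one class to them, and where a whole thing is asked for, a point or a joint stands for the part that bears it (a point fixed in the world has none). Each returns a list of dicts, best first, with "score" (0 to 1); they miss things now and then, are a little off and sometimes report something else, mostly with a low value. They report only what shows in the picture. A call takes as long as a camera call. They do not tell look-alikes from the thing itself.
- env.recognise(camera, thing): "location" ([column, row] in pixels, amid what is visible of it).
The state is a dict: "t": time; "joints": joint angles; "qvel": joint speeds; "tau": joint torques, N m; "eef_pos": TCP position; "tcp_rot": TCP orientation; "ft_force": force on the tool from outside, world axes, zero at the start; "moment": the same for the moment, N m; "opening": opening from 0.0 (shut) to 1.0 (fully open); "grip_force": force on a finger pad.
Only numpy, scipy, OpenCV 4.12 (cv2) and the standard library are available. Lean on these libraries where they do the work, as an engineer would, in place of code of your own. Each camera call takes 0.05 s, during which the arm holds its last target. There are 200 camera calls.

## Working session

There is one attempt and no reset: what is moved stays moved. The work goes in short steps, Python scripts to look and compute and a tool call to move; the robot and the scene stay as the last step left them, time stands still between calls to the robot, and variables do not carry over. Pictures are saved under pics/ and viewed, at most 10 in all, crops included, and the job is handed in when it is done.

Besides the shell and the picture viewer there is one more tool, called after "Emit:" by a JSON object that holds its "op" and its "data", one argument or row to a line. jog_arm: Moves the arm, as the interface text tells. Its arguments: {"type":"object","properties":{"motion":{"type":"array"}},"required":["motion"]}

```bash
mkdir -p pics; cat > h.py <<'E'
import numpy as np, cv2
from cell import env
def shot(n):
    c=env.read_camera(n); return c
def w(c,u,v,z=None):
    K=c["camera_matrix"];T=np.linalg.inv(c["world_to_cam"])
    d=np.array([(u-K[0,2])/K[0,0],-(v-K[1,2])/K[1,1],-1.])
    if z is None:
        return (T@np.r_[d*c["z_map"][int(round(v)),int(round(u))],1])[:3]
    o=T[:3,3];r=T[:3,:3]@d
    return o+r*(z-o[2])/r[2]
E
python3 - <<'E'
from h import *
ims=[]
for n in("scene","top"):
    c=shot(n);cv2.imwrite(f"pics/{n}0.png",c["color"][:,:,::-1])
    for t in("carousel","paddle","tip_tin","capacitor","relay"):
        for r in env.recognise(n,t)[:3]:
            u,v=r["location"];print(n,t,round(r["score"],2),[round(u),round(v)],w(c,u,v).round())
print(env.state())
E
```

```text
scene carousel 0.75 [312, 232] [ 669. -127.   33.]
scene carousel 0.37 [349, 223] [ 728. -175.   38.]
scene paddle 0.93 [248, 231] [604. -27.  35.]
scene tip_tin 0.6 [334, 210] [ 742. -137.   45.]
scene capacitor 0.55 [341, 232] [ 677. -180.   48.]
scene relay 0.68 [244, 194] [733.  78.  16.]
scene relay 0.59 [224, 211] [655.  74.  13.]
scene relay 0.46 [350, 222] [ 731. -176.   38.]
top carousel 0.69 [296, 192] [ 700. -113.   46.]
top carousel 0.32 [317, 182] [ 722. -159.   42.]
top paddle 0.92 [254, 229] [621. -26.  61.]
top tip_tin 0.44 [306, 168] [ 749. -134.   52.]
top capacitor 0.62 [323, 200] [ 683. -169.   59.]
top relay 0.69 [204, 210] [659.  81.  17.]
top relay 0.51 [208, 175] [735.  75.  19.]
{'t': 0.6, 'joints': array([-1.28161806e+00,  4.90909043e-01,  1.55888105e+00,  6.11978950e-07,
        1.09170341e+00, -1.05598972e-01]), 'qvel': array([ 6.37637743e-04, -2.28139023e-03, -2.75237428e-03, -1.14315670e-03,
       -8.47260336e-05, -5.04538700e-04]), 'tau': array([-1.02351834e-03, -6.12214994e+01, -2.58360833e+01,  6.92636473e-02,
        4.44688636e-02, -3.54680765e-05]), 'eef_pos': array([ 240.40356312, -576.93516147,  292.26185774]), 'tcp_rot': array([3.14149400e+00, 9.91061704e-06, 3.94776958e-01]), 'ft_force': array([0.09813817, 0.52017947, 0.44610094]), 'moment': array([-0.00563494,  0.03677933,  0.00401861]), 'grip_force': 0.0, 'opening': 1.0008523670870584}
```

View pics/scene0.png

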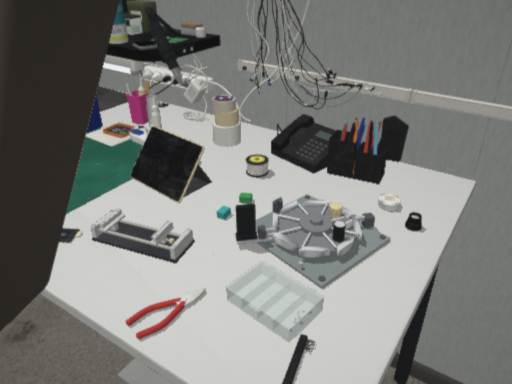

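View pics/top0.png

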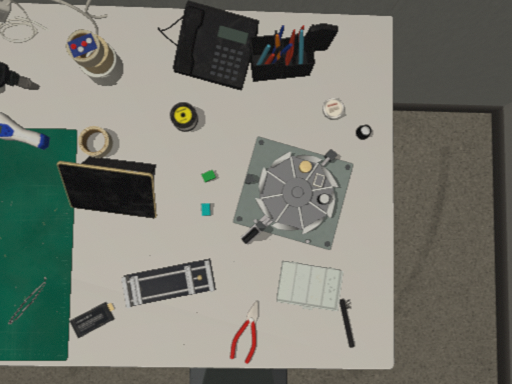

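```bash
python3 - <<'E'
from h import *
c=shot("top")
cr=c["color"][130:255,225:365,::-1]
cv2.imwrite("pics/crop1.png",cv2.resize(cr,None,fx=4.8,fy=4.8,interpolation=cv2.INTER_CUBIC))
# hub, paddle
for u,v in((297,192),(252,180),(332,156),(252,235),(306,167),(323,199)): print(u,v,w(c,u,v).round(1))
T=np.linalg.inv(c["world_to_cam"]);print(T[:3,3],env.state()['t'])
K=c["camera_matrix"]
# high points near the paddle: z 50..100
m=[]
for v in range(205,250):
  for u in range(230,275):
    p=w(c,u,v)
    if 75<p[2]<100: m.append(np.r_[u,v,p])
m=np.array(m);print(len(m),m.mean(0).round(1) if len(m) else '');print(m.round(0)[::3] if len(m) else '')
E
```

```text
297 192 [ 700.3 -117.3   38.5]
252 180 [723.5 -20.8  41.4]
332 156 [ 780.9 -193.5   31. ]
252 235 [608.8 -22.2  88.1]
306 167 [ 753.  -134.4   49.3]
323 199 [ 685.3 -169.1   59.8]
[633.50611834  -4.2572891  919.04426917] 0.65
92 [250.8 235.9 607.1 -19.8  88.4]
[[255. 229. 621. -28.  86.]
 [255. 230. 619. -28.  89.]
 [253. 231. 617. -24.  88.]
 [256. 231. 617. -30.  90.]
 [252. 232. 615. -22.  91.]
 [255. 232. 615. -28.  89.]
 [258. 232. 615. -34.  92.]
 [252. 233. 613. -22.  89.]
 [255. 233. 613. -28.  90.]
 [249. 234. 610. -16.  78.]
 [252. 234. 611. -22.  90.]
 [255. 234. 611. -28.  89.]
 [249. 235. 609. -16.  88.]
 [252. 235. 609. -22.  88.]
 [255. 235. 609. -28.  88.]
 [249. 236. 607. -16.  88.]
 [252. 236. 607. -22.  85.]
 [246. 237. 605. -10.  88.]
 [249. 237. 605. -16.  89.]
 [252. 237. 605. -22.  89.]
 [246. 238. 603. -10.  85.]
 [249. 238. 603. -16.  89.]
 [252. 238. 603. -22.  87.]
 [246. 239. 601. -10.  88.]
 [249. 239. 601. -16.  87.]
 [244. 240. 599.  -7.  90.]
 [247. 240. 599. -12.  88.]
 [250. 240. 599. -18.  87.]
 [246. 241. 597. -11.  89.]
 [249. 241. 597. -17.  86.]
 [247. 242. 595. -13.  86.]]
```

View pics/crop1.png

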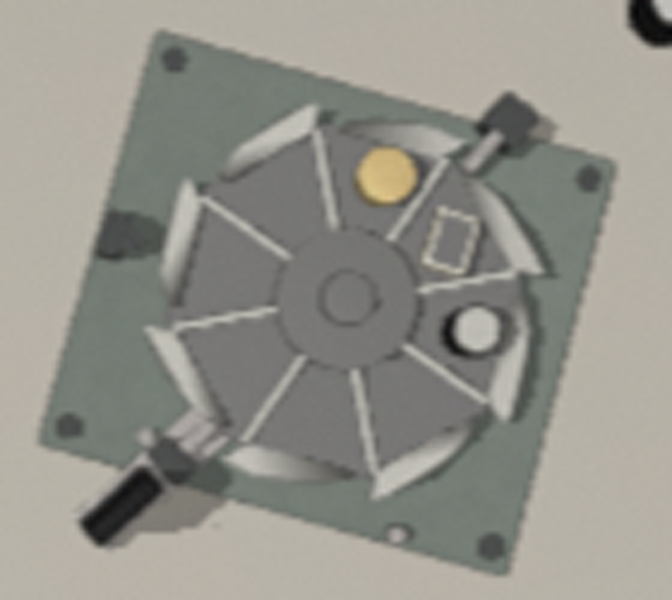

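The target is the tan tin at about (306,167) in the top view, the only tan disc on the turntable. It stands two bays clockwise of the dark pointer at (252,180), so it needs two strokes. The black capacitor is at (323,199) and the relay at (319,180). The green and turquoise blocks at (208,175) and (206,210) are off the carousel and get left alone. The paddle is at (251,236), about (607,-20).

Emit:
{"op": "jog_arm", "data": {
  "motion": [
    [0,0,0,48,-32,0,0],
    [0,0,0,48,-32,0,0],
    [0,0,0,48,-32,0,0],
    [0,0,0,48,-32,0,0],
    [0,0,0,48,-32,0,0],
    [0,0,0,48,-32,0,0],
    [0,0,0,48,-32,0,0],
    [0,0,0,48,-32,0,0],
    [0,0,0,48,-32,0,0],
    [0,0,0,48,-32,0,0]
  ]
}}

```text
t: 1.9
eef_pos: [561.3, -95.2, 292.4]
tcp_rot: [3.141, -0.0, 0.395]
ft_force: [0.9, -1.2, -0.2]
opening: 0.026
grip_force: 0.0
```

```bash
python3 - <<'E'
from h import *
c=shot("top")
m=[]
for v in range(215,250):
  for u in range(230,275):
    p=w(c,u,v)
    if 78<p[2]<100: m.append(w(c,u,v,90))
m=np.array(m,np.float32)[:,:2];print(len(m),cv2.minAreaRect(m),m.mean(0))
A=w(c,225+349/4.8-.4,130+298/4.8-.4,44)[:2];d=m.mean(0)-A
print(A,np.hypot(*d),np.degrees(np.arctan2(d[1],d[0])));s=env.state();print(s['t'],s['eef_pos'],s['tcp_rot'],s['ft_force'],s['opening'])
E
```

```text
Traceback (most recent call last):
cv2.error: OpenCV(4.12.0) /io/opencv/modules/imgproc/src/convhull.cpp:143: error: (-215:Assertion failed) total >= 0 && (depth == CV_32F || depth == CV_32S) in function 'convexHull'
```

Emit:
{"op": "jog_arm", "data": {
  "motion": [
    [0,0,0,49,-33,0,0],
    [0,0,0,49,-33,0,0],
    [0,0,-7.1,0,0,0,0],
    [0,0,-7.1,0,0,0,0],
    [0,0,-7.2,0,0,0,0],
    [0,0,0,0,0,30,0],
    [0,0,0,0,0,30,0],
    [0,0,0,0,0,0,0]
  ]
}}

```text
t: 2.95
eef_pos: [624.9, 1.7, 230.5]
tcp_rot: [-3.139, 0.002, 0.768]
ft_force: [0.9, -0.4, -0.0]
opening: 0.007
grip_force: 0.0
```

```bash
python3 - <<'E'
from h import *
a=shot("scene")
cv2.imwrite("pics/s1.png",cv2.resize(a["color"][120:290,180:400,::-1],None,fx=3.4,fy=3.4,interpolation=cv2.INTER_CUBIC))
K=a["camera_matrix"]
for p in((607,-20,90),(607,-20,40),(701,-117,44)):
    q=a["world_to_cam"]@np.r_[p,1];print(p,K[0,2]-K[0,0]*q[0]/q[2],K[1,2]+K[1,1]*q[1]/q[2])
E
```

```text
(607, -20, 90) 245.6111690189673 203.96018132629436
(607, -20, 40) 246.26709239970293 226.41609699135722
(701, -117, 44) 315.6700666312884 217.12331348722296
```

View pics/s1.png

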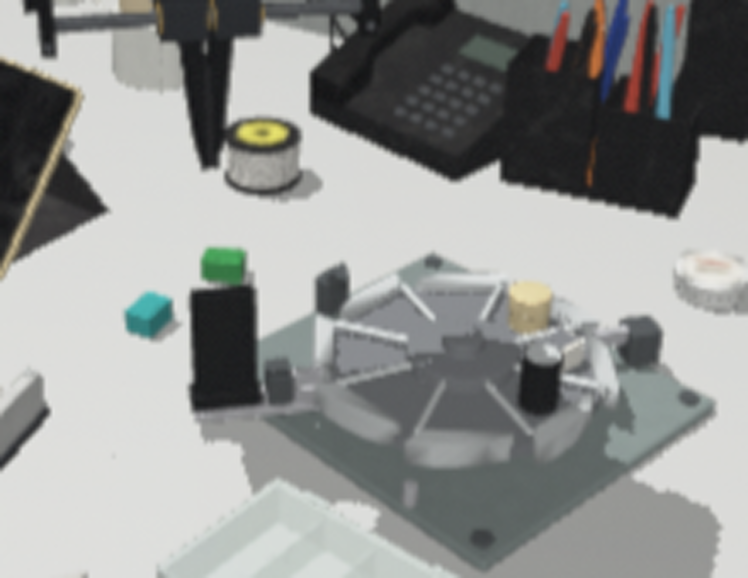

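The fingers are closed and above the blade's far left side, with the tip at crop (207,165). The paddle top at (223,288) matches my estimate, so I'm descending and closing in.

Emit:
{"op": "jog_arm", "data": {
  "motion": [
    [0,0,0,0,0,30,0],
    [0,0,0,0,0,30,0],
    [0,0,0,0,0,29,0],
    [0,0,0,0,0,0,0],
    [0,0,0,-5,0,0,0],
    [0,0,0,-5,0,0,0],
    [0,0,0,-3,0,0,0],
    [0,0,0,0,0,0,0]
  ]
}}

```text
t: 4.0
eef_pos: [616.1, -7.6, 143.8]
tcp_rot: [3.141, -0.0, 0.768]
ft_force: [0.6, -0.1, 0.6]
opening: 0.005
grip_force: 0.0
```

Emit:
{"op": "jog_arm", "data": {
  "motion": [
    [0,0,-5.2,-12.5,-0.8,0,0],
    [0,0,-5.2,-12.5,-0.8,0,0],
    [0,0,-5.2,-12.5,-0.8,0,0],
    [0,0,-5.2,-12.5,-0.8,0,0]
  ]
}}

```text
t: 4.5
eef_pos: [582.7, -44.3, 143.4]
tcp_rot: [-3.141, -0.0, 1.134]
ft_force: [0.8, 2.5, 0.2]
opening: 0.005
grip_force: 1.6
```

```bash
cat > p.py <<'E'
from h import *
s=env.state();e=s['eef_pos'];d=e[:2]-np.array([701,-117])
print(s['t'],e.round(1),'r',np.hypot(*d).round(1),'phi',np.degrees(np.arctan2(d[1],d[0])).round(1)%360,'yaw',np.degrees(s['tcp_rot'][2]).round(1),'F',s['ft_force'].round(1))
E
python3 p.py
```

```text
4.5 [582.7 -44.3 143.4] r 138.9 phi 148.4 yaw 65.0 F [0.8 2.5 0.2]
```

Emit:
{"op": "jog_arm", "data": {
  "motion": [
    [0,0,-5.2,-12.5,-0.8,0,0],
    [0,0,-5.2,-12.5,-0.8,0,0],
    [0,0,-5.2,-12.5,-0.8,0,0],
    [0,0,-5.2,-12.5,-0.8,0,0],
    [0,0,-5.2,-12.5,-0.8,0,0],
    [0,0,-5.2,-12.5,-0.8,0,0],
    [0,0,0,0,0,0,0]
  ]
}}

```text
t: 5.38
eef_pos: [562.1, -115.9, 143.2]
tcp_rot: [-3.14, -0.001, 1.675]
ft_force: [-2.5, 2.6, 0.2]
opening: 0.002
grip_force: 1.4
```

```bash
python3 p.py
```

```text
5.375 [ 562.1 -115.9  143.2] r 138.9 phi 179.5 yaw 96.0 F [-2.5  2.6  0.2]
```

Emit:
{"op": "jog_arm", "data": {
  "motion": [
    [0,0,0,-2,0,0,0],
    [0,0,0,-2,0,0,0],
    [0,0,0,0,0,0,0]
  ]
}}

```text
t: 5.75
eef_pos: [562.3, -117.8, 143.2]
tcp_rot: [-3.139, -0.003, 1.675]
ft_force: [-2.4, 17.2, 5.0]
opening: 0.005
grip_force: 8.3
```

The force rose to 17 N, so the lever is at its stop. Returning now.

Emit:
{"op": "jog_arm", "data": {
  "motion": [
    [0,0,5.2,16.4,2,0,0],
    [0,0,5.2,12.4,2,0,0],
    [0,0,5.2,12.4,2,0,0],
    [0,0,5.2,12.4,2,0,0],
    [0,0,5.2,12.4,2,0,0],
    [0,0,5.2,12.4,2,0,0],
    [0,0,5.2,12.4,2,0,0],
    [0,0,5.2,12.4,2,0,0],
    [0,0,5.2,12.4,2,0,0],
    [0,0,5.2,12.4,2,0,0]
  ]
}}

```text
t: 7.0
eef_pos: [617.5, -6.8, 143.5]
tcp_rot: [3.141, -0.001, 0.765]
ft_force: [-0.6, -0.4, 0.5]
opening: 0.004
grip_force: 0.0
```

Emit:
{"op": "jog_arm", "data": {
  "motion": [
    [0,0,0,8,0,0,0],
    [0,0,0,0,0,0,0],
    [0,0,0,0,0,0,0]
  ]
}}

```text
t: 7.38
eef_pos: [622.3, -1.9, 143.2]
tcp_rot: [-3.141, 0.0, 0.769]
ft_force: [0.4, 0.8, -0.0]
opening: 0.004
grip_force: 0.0
```

```bash
python3 p.py; python3 - <<'E'
from h import *
a=shot("scene")
cv2.imwrite("pics/s2.png",cv2.resize(a["color"][120:290,180:400,::-1],None,fx=3.4,fy=3.4,interpolation=cv2.INTER_CUBIC))
E
```

```text
7.375 [622.3  -1.9 143.2] r 139.4 phi 124.4 yaw 44.1 F [ 0.4  0.8 -0. ]
```

View pics/s2.png

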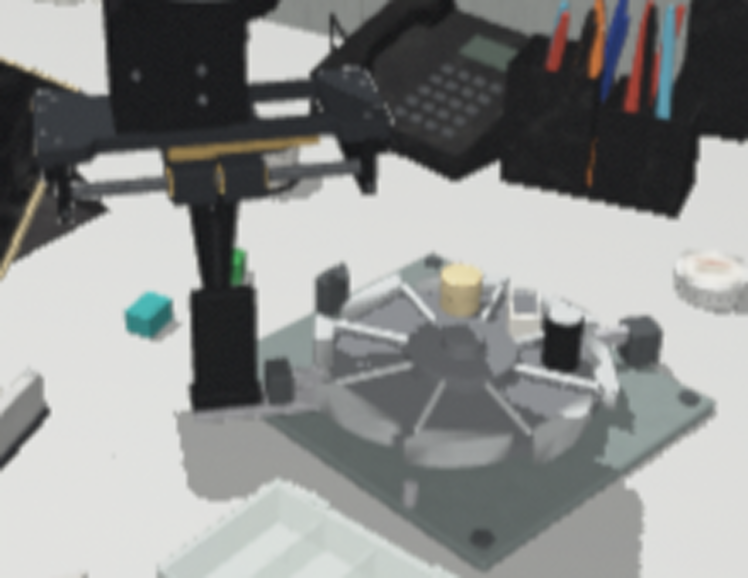

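The carousel advanced one bay: the tin moved from (530,305) to (462,290) and everything is standing. The lever is back at rest. The tin is one bay from the pointer at (332,290), so this is the second stroke.

Emit:
{"op": "jog_arm", "data": {
  "motion": [
    [0,0,0,-8,0,0,0],
    [0,0,-5.2,-12.5,-0.8,0,0],
    [0,0,-5.2,-12.5,-0.8,0,0],
    [0,0,-5.2,-12.5,-0.8,0,0],
    [0,0,-5.2,-12.5,-0.8,0,0],
    [0,0,-5.2,-12.5,-0.8,0,0],
    [0,0,-5.2,-12.5,-0.8,0,0],
    [0,0,-5.2,-12.5,-0.8,0,0],
    [0,0,-5.2,-12.5,-0.8,0,0],
    [0,0,-5.2,-12.5,-0.8,0,0]
  ]
}}

```text
t: 8.68
eef_pos: [562.7, -103.6, 143.2]
tcp_rot: [-3.14, -0.001, 1.588]
ft_force: [-0.6, 3.7, 0.7]
opening: 0.003
grip_force: 2.0
```

Emit:
{"op": "jog_arm", "data": {
  "motion": [
    [0,0,-5.2,-12.5,-0.8,0,0],
    [0,0,0,-2,0,0,0],
    [0,0,0,-2,0,0,0],
    [0,0,0,0,0,0,0]
  ]
}}

```text
t: 9.18
eef_pos: [562.3, -118.0, 143.1]
tcp_rot: [-3.139, -0.004, 1.675]
ft_force: [-3.0, 17.0, 4.0]
opening: 0.003
grip_force: 9.1
```

The lever is at the stop again. Returning it and then retreating upward.

Emit:
{"op": "jog_arm", "data": {
  "motion": [
    [0,0,5.2,16.4,2,0,0],
    [0,0,5.2,12.4,2,0,0],
    [0,0,5.2,12.4,2,0,0],
    [0,0,5.2,12.4,2,0,0],
    [0,0,5.2,12.4,2,0,0],
    [0,0,5.2,12.4,2,0,0],
    [0,0,5.2,12.4,2,0,0],
    [0,0,5.2,12.4,2,0,0],
    [0,0,5.2,12.4,2,0,0],
    [0,0,5.2,12.4,2,0,0]
  ]
}}

```text
t: 10.42
eef_pos: [617.6, -7.4, 143.4]
tcp_rot: [3.141, -0.0, 0.765]
ft_force: [-0.9, 0.1, -0.3]
opening: 0.001
grip_force: 0.0
```

Emit:
{"op": "jog_arm", "data": {
  "motion": [
    [0,0,0,10,0,0,0],
    [0,0,0,0,0,0,0],
    [0,0,0,0,0,-40,0],
    [0,0,0,0,0,-50,0],
    [0,0,0,0,0,-50,0],
    [0,0,0,0,0,0,0]
  ]
}}

```text
t: 11.18
eef_pos: [625.2, -0.8, 287.1]
tcp_rot: [3.136, -0.004, 0.77]
ft_force: [-0.4, 0.3, -0.4]
opening: 0.003
grip_force: 0.0
```

```bash
python3 p.py; python3 - <<'E'
from h import *
a=shot("scene")
cv2.imwrite("pics/s3.png",cv2.resize(a["color"][120:290,180:400,::-1],None,fx=3.4,fy=3.4,interpolation=cv2.INTER_CUBIC))
for r in env.recognise("scene","tip_tin")[:2]:
    u,v=r["location"];print(r["score"],u,v,w(a,u,v,38))
print('A',w(a,180+462/3.4,120+330/3.4,44))
E
```

```text
11.175 [625.2  -0.8 287.1] r 138.7 phi 123.1 yaw 44.1 F [-0.4  0.3 -0.4]
0.45 297.2 206.4 [722.81159139 -63.87762699  38.        ]
A [ 701.42106831 -117.23836361   44.        ]
```

View pics/s3.png

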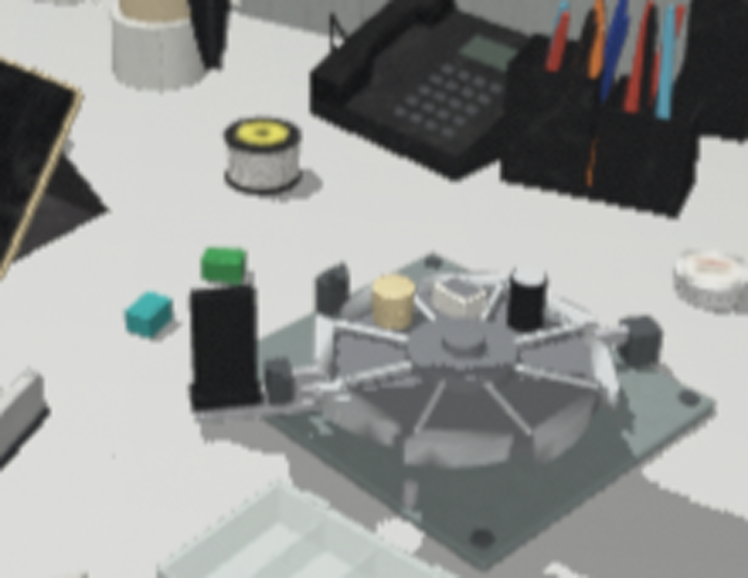

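The tin stands upright beside the pointer at (393,302), in its bay and about 8 mm from the pick-up point. The relay at (460,297) and capacitor at (528,300) are standing, and the lever is at rest with the arm clear. Handing in.

```bash
python3 -c "
from cell import env
print(env.job_done())"
```

```text
the job is handed in; nothing more can be done
None
```

I handed the job in after two full lever strokes: the tin stands at the pointer, about 8 mm from the pick-up point by camera, with the capacitor and relay upright, the lever back at rest and the arm clear; the hand-in returned no verdict.

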